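# Put the stray solder spool back into the rack's empty bay

### The arm

A 6-joint arm with a two-finger parallel gripper is mounted at the origin on a cart in front of the work surface, level with it; the furniture and walls round the work are solid. World frame = base frame: x ahead of the robot, y to its left, z up, the work surface at z = 0. Lengths are in m, angles in rad, forces in N, time in s.
With the tool pointing down it reaches from about 0.35 to 0.975 m from the base axis. Payload 4.9 kg.
Tool frame: the origin (TCP) lies midway between the tips of the shut fingers; the grasp point (between the pads) lies behind it (manip.tcp_to_grasp is the z of the grasp point in the tool frame, in m); z points along the fingers, y is the direction in which the jaws open and shut (so a half turn about z gives the same grasp; the last joint's range is limited). The gripper opens to 85 mm and grips with 20 to 120 N. Pads are 22 mm wide; open, the fingers measure 114 mm over their backs; the gripper's body (76 mm by 85 mm) begins 54 mm behind the grasp point. The pads swing forward as they close: fully open they stand 13 mm farther back than shut.
Start: joints at [1.057, 0.053, 1.613, -0, 1.476, -0.119], TCP at [0.24, 0.577, 0.207] pointing down, gripper open.
Joint ranges: [-3.01, 3.01], [-1.01, 2.22], [0.06, 2.58], [-1.02, 4.17], [0.09, 2.62], [-3.14, 3.14]. Speed limits (rad/s): [2.57, 2.57, 3.14, 3.14, 3.14, 3.14].

### API

Orientations are given as a unit quaternion [w, x, y, z].
In Python, from plant import status, vision, order, regions_of, manip gives the robot as it stands. The module is installed in compiled form; this text tells all that it offers.
- The arm moves only by the shell command python3 -m crank 'ROWS'. ROWS is JSON, one flat list of numbers, 5 for each row, row after row: the shift along the tool's x, y, z in mm, then the turn about the tool's z in degrees, then the opening in per cent of the stroke, from 0 (shut) to 100 (fully open). In form: [tx, ty, tz, yaw, fingers, tx, ty, tz, yaw, fingers, ...]. A call has exactly 10 rows; each row is the pose to reach, as a shift and turn from the pose commanded when the call began, along the tool's axes at that moment; what a row does not reach only later rows make up. A row lasts 1/10 s, in which the tool goes at most 50 mm and 8.59 degrees, less where a joint would pass 70% of its speed; a pose out of reach is approached as far as the arm can. A call with a gripper value outside its range is refused whole. The fingers move at their own pace and stop on an object; the grip force is fixed at half the most. Time passes only in rows, so rows that repeat a pose let the fingers close, or fill a call up. It gives the time, the measured TCP pose, the force and the opening at its end, in the units of the state.
- status.state(): the state, without advancing time (a new reading comes with each control period).
- vision.grab_frame(name): name is "scene" or "top" or "wrist"; returns (picture, depth): 420x560x3 uint8, red, green, blue; 420x560 float32, m along the optical axis (not along the pixel's ray), 0 where there is no reading.
- vision.get_calibration(name): a dict with "camera_matrix" (3x3 intrinsics, pixels), "k1" (the pictures are not rectified: a ray, as slopes to the right and down, at radius r is drawn at 1 + k1 r^2 times it, then the intrinsics apply), "R" (3x3) and "t" (3): a world point X has camera coordinates R X + t. Camera axes: x right, y down, z forward; pixel columns grow to the right and rows downward; lengths in m; the calibration is good to about 2 mm. A picture is of the moment at which its call begins: read the wrist's pose just before it. get_calibration takes no time and is no camera call; for the wrist camera it gives the pose at the moment of the call.
- order.job_done(): hands the job in, once; it reports no verdict.
Trained networks look in the newest picture that a camera, given by its name, has taken for a name from the list of things; names that differ only in an ending like _2 or _b are one class to them, and where a whole thing is asked for, a point or a joint stands for the part that bears it (a point fixed in the world has none). Each returns a list of dicts, best first, with "confidence" (0 to 1); they miss things now and then, are a little off and sometimes report something else, mostly with a low value. They report only what shows in the picture. A call takes as long as a camera call. They do not tell look-alikes from the thing itself.
- regions_of(camera, name): "region" (420x560 bool, what is visible of it) and "extent" ([centre column, centre row, width, height] in pixels, round what is visible of it).
The state is a dict: "time": time; "joint_pos": joint angles; "joint_vel": joint speeds; "joint_efforts": joint torques, N m; "tool_pos": TCP position; "tool_rot": TCP orientation; "contact_force": force on the tool from outside, world axes, zero at the start; "ft_torque": the same for the moment, N m; "gripper_width": opening from 0.0 (shut) to 1.0 (fully open).
Only numpy, scipy, OpenCV 4.12 (cv2) and the standard library are available. Lean on these libraries where they do the work, as an engineer would, in place of code of your own. Each camera call takes 0.05 s, during which the arm holds its last target. There are 200 camera calls.

### The job

The wooden rack on the worktop keeps the three solder spools, one to a bay, but one of the spools has been left standing out on the worktop. Put that spool into the bay that is empty, upright and well inside it, setting it down rather than dropping it, and leave the two spools already in the rack where they are.

Things in the scene. Friction and masses are not known exactly. Their poses are not given: they have to be found in the camera images.
- red_spool_center (a point): Spool of bare solder wire with red flanges, standing on one flange: flanges 59 mm across, 3 mm thick; 46 mm high over all, about 0.32 kg. Grip it across the flanges, in any direction. A tail of wire sticks out some 10 mm at the side. The point is the spool's centre: on its axis, half-way up; z is the axis.
- blue_spool_center (a point): Spool of bare solder wire with blue flanges, standing on one flange: flanges 55 mm across, 3 mm thick; 42 mm high over all, about 0.32 kg. Grip it across the flanges, in any direction. A tail of wire sticks out some 10 mm at the side. The point is the spool's centre: on its axis, half-way up; z is the axis.
- grey_spool_center (a point): Spool of bare solder wire with dark grey flanges, standing on one flange: flanges 49 mm across, 3 mm thick; 38 mm high over all, about 0.22 kg. Grip it across the flanges, in any direction. A tail of wire sticks out some 10 mm at the side. The point is the spool's centre: on its axis, half-way up; z is the axis.
- rack_center (a point): Light wooden rack fixed to the worktop, 92 x 260 x 16 mm high: three square bays, 76 mm inside, centred at y = -84, 0, +84 mm, x = 0. Walls 8 mm thick; those at x = -42 and +42 mm have 46 mm wide gaps for fingers beside each bay's middle. Its base is paper-thin: spools stand at worktop height. Origin: centre of the underside; y along the rack, z up. Two bays hold a spool; which spool and which bay are left over varies.
There are look-alikes about, which are no part of the job. Of the things that look like the part that bears blue_spool_center, take the one that is farthest from the robot's base at the start.

How it is judged:
At the end, for the whole second after the job is handed in: Every bay of the rack holds one spool: its centre within 20 mm of the bay's centre along and across the rack, standing upright (within 10 degrees) on the worktop (within 5 mm), at rest (((x of red_spool_center in the frame of rack_center between -0.02 and 0.02 m and y of red_spool_center in the frame of rack_center between -0.104 and -0.064 m and z of red_spool_center in the frame of rack_center below 0.028 m and angle between red_spool_center's own z axis and vertical below 0.17 rad) or (x of blue_spool_center in the frame of rack_center between -0.02 and 0.02 m and y of blue_spool_center in the frame of rack_center between -0.104 and -0.064 m and z of blue_spool_center in the frame of rack_center below 0.026 m and angle between blue_spool_center's own z axis and vertical below 0.17 rad) or (x of grey_spool_center in the frame of rack_center between -0.02 and 0.02 m and y of grey_spool_center in the frame of rack_center between -0.104 and -0.064 m and z of grey_spool_center in the frame of rack_center below 0.024 m and angle between grey_spool_center's own z axis and vertical below 0.17 rad)) and ((x of red_spool_center in the frame of rack_center between -0.02 and 0.02 m and y of red_spool_center in the frame of rack_center between -0.02 and 0.02 m and z of red_spool_center in the frame of rack_center below 0.028 m and angle between red_spool_center's own z axis and vertical below 0.17 rad) or (x of blue_spool_center in the frame of rack_center between -0.02 and 0.02 m and y of blue_spool_center in the frame of rack_center between -0.02 and 0.02 m and z of blue_spool_center in the frame of rack_center below 0.026 m and angle between blue_spool_center's own z axis and vertical below 0.17 rad) or (x of grey_spool_center in the frame of rack_center between -0.02 and 0.02 m and y of grey_spool_center in the frame of rack_center between -0.02 and 0.02 m and z of grey_spool_center in the frame of rack_center below 0.024 m and angle between grey_spool_center's own z axis and vertical below 0.17 rad)) and ((x of red_spool_center in the frame of rack_center between -0.02 and 0.02 m and y of red_spool_center in the frame of rack_center between 0.064 and 0.104 m and z of red_spool_center in the frame of rack_center below 0.028 m and angle between red_spool_center's own z axis and vertical below 0.17 rad) or (x of blue_spool_center in the frame of rack_center between -0.02 and 0.02 m and y of blue_spool_center in the frame of rack_center between 0.064 and 0.104 m and z of blue_spool_center in the frame of rack_center below 0.026 m and angle between blue_spool_center's own z axis and vertical below 0.17 rad) or (x of grey_spool_center in the frame of rack_center between -0.02 and 0.02 m and y of grey_spool_center in the frame of rack_center between 0.064 and 0.104 m and z of grey_spool_center in the frame of rack_center below 0.024 m and angle between grey_spool_center's own z axis and vertical below 0.17 rad)) and linear speed of each of red_spool, blue_spool, grey_spool below 0.02 m/s); the robot touches nothing.
It fails at once if a spool that stood in the rack is moved by more than 20 mm as well as the stray one (distance of each of red_spool_center, blue_spool_center from where it was at the start of the episode above 0.02 m or distance of each of red_spool_center, grey_spool_center from where it was at the start of the episode above 0.02 m or distance of each of blue_spool_center, grey_spool_center from where it was at the start of the episode above 0.02 m).
It fails at once if a spool is dropped (strikes the worktop or rack at more than 0.8 m/s) ((linear speed of red_spool above 0.8 m/s and height (world z) of red_spool_center below 0.05 m) or (linear speed of blue_spool above 0.8 m/s and height (world z) of blue_spool_center below 0.05 m) or (linear speed of grey_spool above 0.8 m/s and height (world z) of grey_spool_center below 0.05 m)).
It also fails if it takes over 35 s, if anything falls off the work surface, if the arm or the gripper's body presses on something with over 40 N, if the wrist force passes 120 N, or if a joint passes its speed limit or range.

## Working session

There is one attempt and no reset: what is moved stays moved. The work goes in short steps, Python scripts to look and compute and a shell command to move; the robot and the scene stay as the last step left them, time stands still between calls to the robot, and variables do not carry over. Pictures are saved under pics/ and viewed, on a budget of 10 in all, crops included, one or two more only if the job needs it, and the job is handed in when it is done.

```bash
mkdir -p pics; cat > h.py <<'E'
import numpy as np, cv2
from plant import status, vision, order, regions_of, manip
def world(cam, uv, z=None, depth=None):
    c=vision.get_calibration(cam); K=np.array(c["camera_matrix"]); R=np.array(c["R"]); t=np.array(c["t"])
    uv=np.atleast_2d(np.array(uv,float))
    p=np.linalg.inv(K)@np.c_[uv,np.ones(len(uv))].T; d=p[:2].copy()
    u=d.copy()
    for _ in range(20): u=d/(1+c["k1"]*(u**2).sum(0))
    r=np.vstack([u,np.ones(u.shape[1])])
    if depth is not None: return (R.T@(r*depth-t[:,None])).T
    o=-R.T@t; w=R.T@r
    return (o[:,None]+w*((z-o[2])/w[2])).T
def pix(cam,X):
    c=vision.get_calibration(cam); p=np.array(c["R"])@np.array(X,float)+np.array(c["t"]); s=p[:2]/p[2]
    s=s*(1+c["k1"]*(s@s)); return (np.array(c["camera_matrix"])@np.r_[s,1])[:2]
def save(n,im): cv2.imwrite("pics/"+n+".png",im[:,:,::-1])
E
python3 - <<'E'
from h import *
st=status.state(); print(st["time"],st["tool_pos"],st["tool_rot"],st["gripper_width"],manip.tcp_to_grasp)
for cam in ["top","scene"]:
    im,d=vision.grab_frame(cam); save(cam+"0",im); np.save(cam+"_d.npy",d)
    for n in ["red_spool_center","blue_spool_center","grey_spool_center","rack_center"]:
        for r in regions_of(cam,n):
            if r["confidence"]<.2: continue
            v,u=np.nonzero(r["region"]&(d>0)); W=world(cam,np.c_[u,v],depth=d[v,u])
            zt=np.percentile(W[:,2],95); T=W[W[:,2]>zt-.006]
            print(cam,n,round(r["confidence"],2),np.round(r["extent"]),len(u),"top z %.3f"%zt,"xy",np.round((T.min(0)+T.max(0))/2,3)[:2],"size",np.round(np.ptp(T,axis=0),3)[:2])
E
```

```text
0.0 [0.24006566 0.57632839 0.20535824] [-3.13410212e-04  1.96130082e-01  9.80577332e-01 -9.93942825e-04] 1.0015624100051517 -0.0187
top red_spool_center 0.9 [354. 128.  30.  41.] 970 top z 0.049 xy [ 0.64  -0.166] size [0.06 0.06]
top blue_spool_center 0.8 [178. 311.  30.  34.] 730 top z 0.044 xy [0.295 0.183] size [0.054 0.053]
top blue_spool_center 0.56 [258. 237.  29.  26.] 603 top z 0.045 xy [0.434 0.032] size [0.053 0.053]
top grey_spool_center 0.58 [313. 128.  24.  25.] 529 top z 0.040 xy [ 0.64  -0.081] size [0.049 0.047]
top rack_center 0.97 [352. 130. 134.  52.] 4546 top z 0.018 xy [ 0.638 -0.166] size [0.096 0.26 ]
scene red_spool_center 0.87 [370. 202.  26.  34.] 535 top z 0.045 xy [ 0.638 -0.163] size [0.059 0.06 ]
scene blue_spool_center 0.7 [259. 212.  26.  26.] 467 top z 0.041 xy [0.433 0.032] size [0.055 0.053]
scene blue_spool_center 0.6 [180. 220.   6.  27.] 98 top z 0.042 xy [0.306 0.17 ] size [0.025 0.023]
scene grey_spool_center 0.78 [338. 192.  18.  20.] 325 top z 0.036 xy [ 0.638 -0.08 ] size [0.05  0.043]
scene rack_center 0.56 [365. 210. 106.  48.] 1314 top z 0.015 xy [ 0.571 -0.163] size [0.229 0.263]
```

```bash
python3 - <<'E'
from h import *
a=cv2.imread("pics/top0.png"); cv2.imwrite("pics/top_crop.png",cv2.resize(a[80:360,130:430],None,fx=2.1,fy=2.1,interpolation=cv2.INTER_CUBIC))
E
```

```text
(no output)
```

View pics/top0.png

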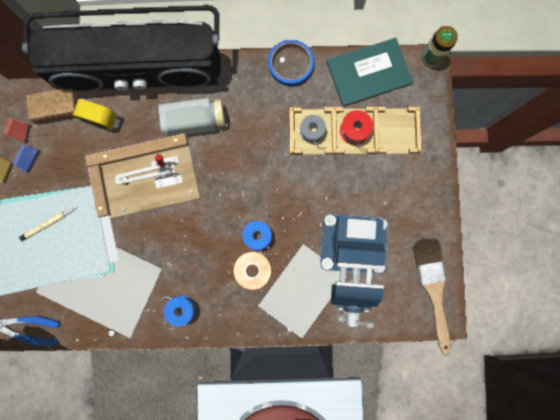

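View pics/scene0.png

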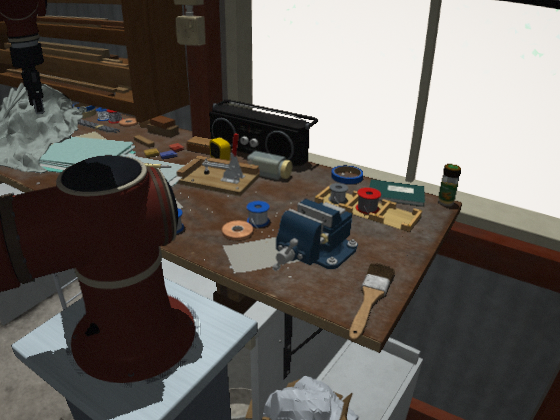

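View pics/top_crop.png

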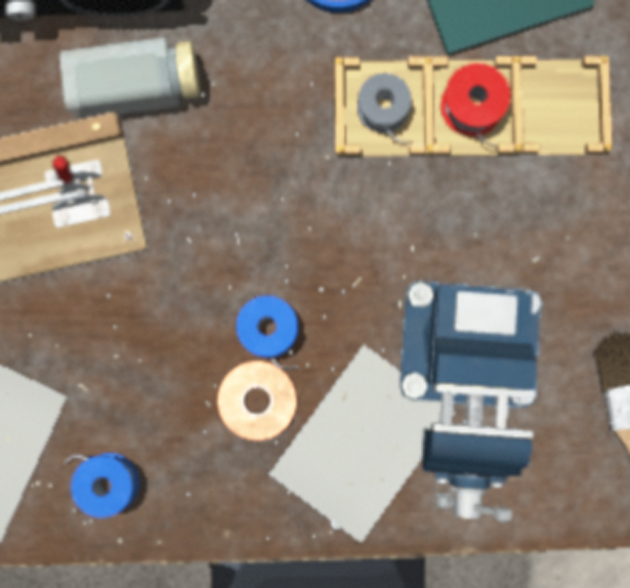

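Candidates for the blue spool in the top picture are the blue spool at (258,236), 0.435 m from the base, the blue spool at (178,311), 0.347 m from the base, and the blue tape ring at (291,62), which is not a spool. I choose (258,236) because it is the farther spool, and the crop shows a flanged spool with a hub and a tail. The empty bay is the right-hand one at (400,130), y ≈ -0.25. The copper disc at (252,270) lies close on the -x side, so I'll grip along y there and turn 90° for the rack gaps.

```bash
python3 - <<'E'
from h import *
d=np.load("top_d.npy"); v,u=np.nonzero(d>0); W=world("top",np.c_[u,v],depth=d[v,u])
def mx(x0,x1,y0,y1,n):
    m=(W[:,0]>x0)&(W[:,0]<x1)&(W[:,1]>y0)&(W[:,1]<y1); print(n,m.sum(),np.round(np.percentile(W[m,2],[50,99.5]),3))
mx(.2,.56,-.26,-.06,"vise"); mx(.34,.40,.01,.08,"disc"); mx(.42,.45,-.045,-.002,"finger-"); mx(.42,.45,.066,.11,"finger+")
mx(.61,.67,-.28,-.22,"bay"); mx(.67,.72,-.27,-.23,"gap+x"); mx(.57,.606,-.27,-.23,"gap-x")
# rack yaw from rim points
m=(W[:,0]>.57)&(W[:,0]<.71)&(W[:,1]>-.32)&(W[:,1]<-.02)&(W[:,2]>.01)&(W[:,2]<.022)
r=cv2.minAreaRect((W[m,:2]*1000).astype(np.float32)); print(r)
def go(dx,dy): # rel in tool axes
    from scipy.spatial.transform import Rotation as R
    s=status.state(); q=s["tool_rot"]; return R.from_quat([q[1],q[2],q[3],q[0]]).as_matrix().T
s=status.state(); print(np.round(go(0,0)@(np.array([.434,.032,.12])-s["tool_pos"])*1000))
E
```

```text
vise 17549 [0.001 0.124]
disc 1100 [0.009 0.015]
finger- 329 [0.    0.005]
finger+ 338 [-0.     0.004]
bay 866 [0.001 0.006]
gap+x 471 [0.    0.006]
gap-x 352 [0.    0.005]
((651.6951904296875, -166.6057586669922), (258.74749755859375, 118.05680847167969), 88.33089447021484)
[-388. -428.   87.]
```

```bash
python3 -m crank '[-39,-43,4,-3,100,-78,-86,8,-6,100,-116,-128,12,-9,100,-155,-171,16,-12,100,-194,-214,20,-15,100,-233,-257,24,-18,100,-272,-300,28,-20,100,-310,-342,32,-22,100,-349,-385,36,-22.6,100,-388,-428,40,-22.6,100]'
```

```text
time: 1.5
tool_pos: [0.4079, 0.105, 0.1724]
tool_rot: [0.001, -0.0, 1.0, 0.0]
contact_force: [0.5, 0.3, 0.5]
gripper_width: 1.004
```

```bash
python3 -m crank '[0,0,0,0,100,0,0,0,0,100,0,0,0,0,100,0,0,0,0,100,0,0,0,0,100,0,0,0,0,100,0,0,0,0,100,0,0,0,0,100,0,0,0,0,100,0,0,0,0,100]'; python3 - <<'E'
from h import *
im,d=vision.grab_frame("wrist"); save("w1",im)
from scipy.spatial.transform import Rotation as R
s=status.state(); q=s["tool_rot"]; M=R.from_quat([q[1],q[2],q[3],q[0]]).as_matrix(); print(s["tool_pos"],np.round(M,3).tolist(),s["contact_force"])
for r in regions_of("wrist","blue_spool_center"):
    v,u=np.nonzero(r["region"]&(d>0)); W=world("wrist",np.c_[u,v],depth=d[v,u]); zt=np.percentile(W[:,2],95); T=W[W[:,2]>zt-.006]
    print(r["confidence"],np.round(r["extent"]),zt,(T.min(0)+T.max(0))/2,np.ptp(T,axis=0))
    c=(T.min(0)+T.max(0))/2; c[2]=.006; print(np.round(M.T@(c-s["tool_pos"])*1000))
E
```

```text
time: 2.5
tool_pos: [0.4075, 0.1069, 0.1721]
tool_rot: [-0.0, 0.0, 1.0, 0.0]
contact_force: [0.2, -0.2, -0.3]
gripper_width: 1.0
[0.40750147 0.1068866  0.17205838] [[-1.0, 0.0, -0.0], [0.0, 1.0, -0.0], [0.0, -0.0, -1.0]] [ 0.05145753 -0.69355918 -0.19508736]
0.75 [362.  65.  72.  66.] 0.04325530119376529 [0.29472878 0.18446192 0.04096504] [0.05474034 0.05393617 0.00719948]
[113.  78. 166.]
0.6 [203. 209.  61.  60.] 0.04324268783497239 [0.43348891 0.03399145 0.04105984] [0.05526052 0.05461332 0.00756683]
[-26. -73. 166.]
```

View pics/w1.png

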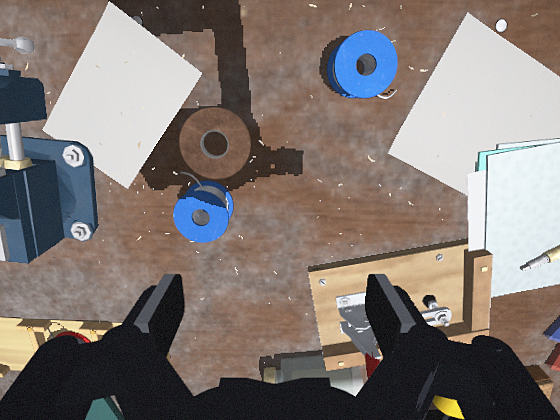

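The wrist view shows the target at (203,209), with the copper disc at (215,142) and the other blue spool at (362,65). It places the target at (0.4335, 0.034), within 2 mm of the earlier measurements.

```bash
python3 -m crank '[-13,-37,0,0,100,-26,-74,0,0,100,-26,-74,20,0,100,-26,-74,50,0,100,-26,-74,80,0,100,-26,-74,110,0,100,-26,-74,130,0,100,-26,-74,145,0,100,-26,-74,158,0,100,-26,-74,165,0,100]'; python3 -m crank '[0,0,0,0,100,0,0,0,0,100,0,0,0,0,30,0,0,0,0,30,0,0,0,0,30,0,0,0,0,30,0,0,0,0,30,0,0,0,0,30,0,0,0,0,30,0,0,0,0,30]'
```

```text
time: 3.6
tool_pos: [0.4329, 0.0329, 0.0059]
tool_rot: [-0.001, 0.0, 1.0, 0.0]
contact_force: [0.3, -0.3, -0.2]
gripper_width: 1.005
time: 4.6
tool_pos: [0.4342, 0.0332, 0.0087]
tool_rot: [0.0, 0.0, 1.0, 0.0]
contact_force: [-3.4, 0.7, 6.5]
gripper_width: 0.588
```

```bash
python3 -m crank '[0,0,0,0,20,0,0,0,0,20,0,0,0,0,20,0,0,-2,0,20,0,0,-5,0,20,0,0,-10,0,20,0,0,-15,0,20,0,0,-20,0,20,0,0,-20,0,20,0,0,-20,0,20]'; python3 - <<'E'
from h import *
im,d=vision.grab_frame("scene"); save("s2",cv2.resize(im[150:270,180:340],None,fx=3,fy=3))
im,d=vision.grab_frame("wrist"); save("w2",im); print(status.state()["contact_force"],status.state()["gripper_width"])
E
python3 -c "
import cv2,numpy as np
a=cv2.imread('pics/s2.png');b=cv2.imread('pics/w2.png');b=cv2.resize(b,(480,360));a=cv2.resize(a,(480,360))
cv2.imwrite('pics/c2.png',cv2.resize(np.hstack([a,b]),(800,300)))"
```

```text
time: 5.6
tool_pos: [0.4336, 0.0329, 0.0273]
tool_rot: [0.0, 0.0, 1.0, -0.0]
contact_force: [-0.5, 0.8, -4.2]
gripper_width: 0.581
[-0.02714973  0.81644367 -3.57745408] 0.5782297416631572
```

View pics/c2.png

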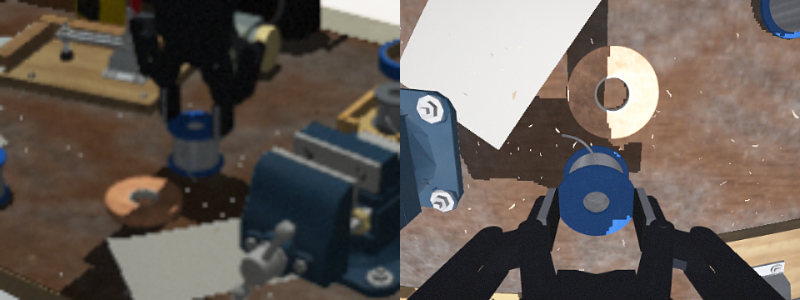

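The spool is held. The wrist force of about 3.6 N matches its 3.1 N weight. Next I lift clear of the vise (0.124 m) while turning toward the rack.

```bash
python3 -m crank '[0,0,-12,0,20,0,0,-30,0,20,0,0,-50,6,20,0,0,-70,13,20,0,0,-90,20,20,0,0,-110,28,20,0,0,-130,36,20,0,0,-150,44,20,0,0,-166,52,20,0,0,-175,60,20]'; python3 - <<'E'
from h import *
from scipy.spatial.transform import Rotation as R
s=status.state(); q=s["tool_rot"]; M=R.from_quat([q[1],q[2],q[3],q[0]]).as_matrix(); print(np.round(M,3).tolist(),s["joint_pos"][5],s["contact_force"])
print("yaw left",np.degrees(np.arctan2(M[1,1],M[0,1])),np.round(M.T@(np.array([.638,-.250,.2])-s["tool_pos"])*1000))
E
```

```text
time: 6.7
tool_pos: [0.4341, 0.0329, 0.2047]
tool_rot: [0.001, 0.503, 0.864, 0.001]
contact_force: [-0.2, 0.3, -4.3]
gripper_width: 0.582
[[-0.495, 0.869, 0.003], [0.869, 0.495, -0.0], [-0.002, 0.003, -1.0]] -0.6131999286683267 [-0.22463926  0.32657948 -4.2787413 ]
yaw left 29.651287120476326 [-347.   37.    5.]
```

```bash
python3 -m crank '[-15,2,0,2,20,-45,5,0,5,20,-85,9,0,9,20,-130,14,0,13,20,-180,19,0,17,20,-230,25,0,21,20,-275,29,0,25,20,-310,33,0,28,20,-335,36,0,29.7,20,-347,37,0,29.7,20]'; python3 -m crank '[0,0,0,0,20,0,0,0,0,20,0,0,0,0,20,0,0,0,0,20,0,0,0,0,20,0,0,0,0,20,0,0,0,0,20,0,0,0,0,20,0,0,0,0,20,0,0,0,0,20]'; python3 - <<'E'
from h import *
from scipy.spatial.transform import Rotation as R
s=status.state(); q=s["tool_rot"]; M=R.from_quat([q[1],q[2],q[3],q[0]]).as_matrix(); print(np.round(M,3).tolist(),s["tool_pos"],s["contact_force"])
for cam in ["wrist","top","scene"]:
    im,d=vision.grab_frame(cam); save(cam+"3",im)
    for n in ["blue_spool_center","red_spool_center","grey_spool_center","rack_center"]:
        for r in regions_of(cam,n):
            if r["confidence"]<.3: continue
            v,u=np.nonzero(r["region"]&(d>0)); W=world(cam,np.c_[u,v],depth=d[v,u])
            zt=np.percentile(W[:,2],95); T=W[W[:,2]>zt-.006]; A=np.c_[T[:,:2]-T[:,:2].mean(0),np.ones(len(T))]
            print(cam,n,round(r["confidence"],2),np.round(r["extent"]),"z %.3f-%.3f"%(np.percentile(W[:,2],2),zt),np.round((T.min(0)+T.max(0))/2,3)[:2],np.round(np.ptp(T,axis=0),3)[:2],"slope",np.round(np.linalg.lstsq(A,T[:,2],rcond=None)[0][:2],2))
E
python3 -c "
import cv2,numpy as np
a=cv2.imread('pics/scene3.png')[110:290,280:520];b=cv2.imread('pics/wrist3.png')
cv2.imwrite('pics/c3.png',np.hstack([cv2.resize(a,(400,300)),cv2.resize(b,(400,300))]))"
```

```text
time: 7.7
tool_pos: [0.6393, -0.252, 0.2005]
tool_rot: [-0.001, 0.706, 0.709, -0.001]
contact_force: [0.2, 0.1, -3.7]
gripper_width: 0.588
time: 8.7
tool_pos: [0.6389, -0.2492, 0.202]
tool_rot: [-0.0, 0.705, 0.709, -0.0]
contact_force: [0.7, 0.5, -3.5]
gripper_width: 0.586
[[-0.005, 1.0, -0.0], [1.0, 0.005, -0.0], [-0.0, -0.0, -1.0]] [ 0.63888737 -0.2492085   0.20202643] [ 0.6533363   0.51092995 -3.52618194]
wrist blue_spool_center 0.57 [273. 258. 107. 136.] z 0.196-0.236 [ 0.638 -0.248] [0.05  0.055] slope [-0.    0.01]
wrist red_spool_center 0.91 [274.  97.  67.  65.] z 0.026-0.048 [ 0.64  -0.165] [0.059 0.059] slope [-0. -0.]
wrist grey_spool_center 0.96 [275.  18.  54.  34.] z 0.002-0.039 [ 0.64  -0.091] [0.048 0.025] slope [ 0.   -0.01]
wrist rack_center 0.74 [278. 109.  97. 217.] z -0.000-0.017 [ 0.639 -0.187] [0.095 0.215] slope [-0.03 -0.05]
top blue_spool_center 0.59 [181. 311.  29.  29.] z -0.000-0.044 [0.295 0.184] [0.054 0.053] slope [ 0.01 -0.  ]
top red_spool_center 0.67 [354. 128.  30.  37.] z 0.001-0.049 [ 0.64  -0.166] [0.06 0.06] slope [ 0. -0.]
top grey_spool_center 0.93 [312. 129.  25.  30.] z -0.000-0.040 [ 0.64  -0.081] [0.048 0.047] slope [0.   0.01]
top rack_center 0.68 [344. 131. 114.  48.] z -0.003-0.018 [ 0.586 -0.13 ] [0.2  0.19] slope [-0.42  0.01]
scene blue_spool_center 0.97 [172. 222.  27.  24.] z 0.001-0.042 [0.17  0.061] [0.303 0.3  ] slope [-0.32 -0.3 ]
scene blue_spool_center 0.65 [410. 139.  30.  25.] z 0.193-0.234 [ 0.635 -0.249] [0.055 0.053] slope [0.02 0.01]
scene red_spool_center 0.95 [369. 202.  26.  32.] z -0.001-0.045 [ 0.637 -0.163] [0.063 0.061] slope [ 0. -0.]
scene rack_center 0.7 [367. 209. 106.  46.] z -0.003-0.015 [ 0.566 -0.163] [0.239 0.264] slope [-0.16 -0.01]
```

View pics/c3.png

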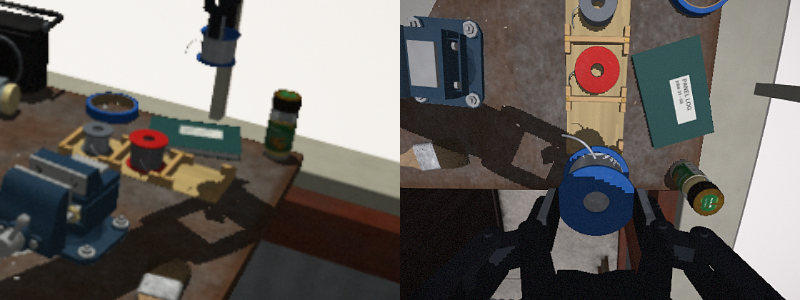

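The spool hangs upright at (0.638, -0.248), and its bottom is about 9 mm below the TCP. The bay centre is (0.639, -0.250), so I go down.

```bash
python3 -m crank '[-1,0,10,0,20,-2,0,30,0,20,-2,0,55,0,20,-2,0,80,0,20,-2,0,105,0,20,-2,0,130,0,20,-2,0,150,0,20,-2,0,165,0,20,-2,0,175,0,20,-2,0,181,0,20]'; python3 -m crank '[0,0,2,0,20,0,0,4,0,20,0,0,6,0,20,0,0,8,0,20,0,0,10,0,20,0,0,11,0,20,0,0,12,0,20,0,0,12,0,20,0,0,12,0,20,0,0,12,0,20]'
```

```text
time: 10.45
tool_pos: [0.6386, -0.2511, 0.02]
tool_rot: [-0.0, 0.705, 0.709, -0.0]
contact_force: [0.2, 0.1, -4.4]
gripper_width: 0.582
time: 11.45
tool_pos: [0.639, -0.2512, 0.0091]
tool_rot: [0.0, 0.705, 0.709, 0.0]
contact_force: [0.0, 0.5, -3.8]
gripper_width: 0.582
```

```bash
python3 -m crank '[0,0,0.5,0,20,0,0,1,0,20,0,0,1.5,0,20,0,0,2,0,20,0,0,2.5,0,20,0,0,2.5,0,20,0,0,2.5,0,20,0,0,2.5,0,20,0,0,2.5,0,20,0,0,2.5,0,20]'
```

```text
time: 12.45
tool_pos: [0.6391, -0.2511, 0.0088]
tool_rot: [-0.0, 0.705, 0.709, -0.0]
contact_force: [-5.7, 4.2, 7.8]
gripper_width: 0.587
```

The force went from -3.8 to +7.8 N, so the spool is standing on the worktop. I open gradually, to 100 %.

```bash
python3 -m crank '[0,0,-1,0,56,0,0,-1,0,62,0,0,-1,0,68,0,0,-1,0,76,0,0,-1,0,86,0,0,-1,0,100,0,0,-1,0,100,0,0,-1,0,100,0,0,-1,0,100,0,0,-1,0,100]'; python3 -m crank '[0,0,-5,0,100,0,0,-15,0,100,0,0,-30,0,100,0,0,-50,0,100,0,0,-75,0,100,0,0,-100,0,100,0,0,-130,0,100,0,0,-160,0,100,0,0,-190,0,100,0,0,-190,0,100]'; python3 - <<'E'
from h import *
for cam in ["wrist","top","scene"]:
    im,d=vision.grab_frame(cam); save(cam+"4",im)
    for n in ["blue_spool_center","red_spool_center","grey_spool_center"]:
        for r in regions_of(cam,n):
            if r["confidence"]<.3: continue
            v,u=np.nonzero(r["region"]&(d>0)); W=world(cam,np.c_[u,v],depth=d[v,u])
            zt=np.percentile(W[:,2],95); T=W[W[:,2]>zt-.006]; A=np.c_[T[:,:2]-T[:,:2].mean(0),np.ones(len(T))]
            print(cam,n,round(r["confidence"],2),"z %.3f"%zt,np.round((T.min(0)+T.max(0))/2,3)[:2],np.round(np.ptp(T,axis=0),3)[:2],"slope",np.round(np.linalg.lstsq(A,T[:,2],rcond=None)[0][:2],2))
E
```

```text
time: 13.45
tool_pos: [0.6389, -0.2512, 0.0076]
tool_rot: [0.0, 0.705, 0.709, -0.0]
contact_force: [0.3, 0.2, -0.7]
gripper_width: 0.997
time: 14.45
tool_pos: [0.642, -0.2527, 0.2064]
tool_rot: [0.006, 0.705, 0.709, 0.002]
contact_force: [-0.1, 0.1, 1.2]
gripper_width: 1.001
wrist blue_spool_center 0.92 z 0.037 [ 0.636 -0.249] [0.054 0.054] slope [-0.  0.]
wrist red_spool_center 0.67 z 0.040 [ 0.635 -0.162] [0.06  0.059] slope [-0.01  0.01]
top blue_spool_center 0.77 z 0.045 [ 0.638 -0.236] [0.038 0.022] slope [ 0.01 -0.01]
top blue_spool_center 0.77 z 0.044 [0.295 0.184] [0.054 0.054] slope [ 0. -0.]
top red_spool_center 0.67 z 0.049 [ 0.64  -0.166] [0.06  0.061] slope [ 0.01 -0.  ]
top grey_spool_center 0.87 z 0.041 [ 0.64  -0.081] [0.048 0.047] slope [0.02 0.  ]
scene blue_spool_center 0.87 z 0.043 [0.169 0.057] [0.303 0.304] slope [-0.38 -0.37]
scene blue_spool_center 0.68 z 0.041 [ 0.64  -0.252] [0.059 0.052] slope [ 0.01 -0.  ]
scene red_spool_center 0.66 z 0.045 [ 0.637 -0.163] [0.065 0.06 ] slope [-0.  0.]
scene grey_spool_center 0.83 z 0.036 [ 0.641 -0.079] [0.054 0.048] slope [ 0.   -0.01]
```

View pics/wrist4.png

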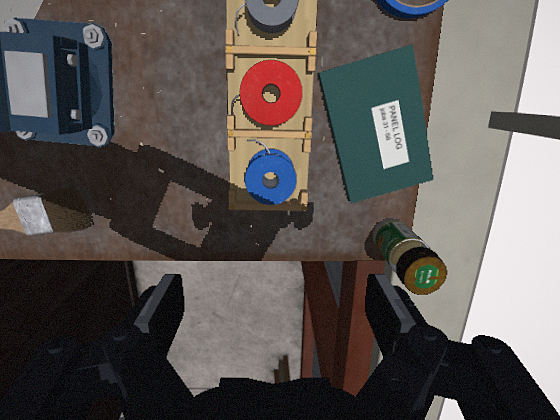

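The picture shows the blue spool upright in the formerly empty bay at (270,176), with red at (270,92) and grey at (272,10) unmoved. The gripper is open and clear, so I hand in.

```bash
python3 -c "
from plant import order,status
print(order.job_done(),status.state()['time'])"
```

```text
the job is handed in; nothing more can be done
the job is handed in; nothing more can be done
```

The stray blue spool now stands in the rack's empty right-hand bay, and I handed the job in at about 15 s of the 35 s allowed. No verdict was reported.

- **Choice:** I took the blue spool 0.435 m from the base and left the look-alike at 0.347 m where it was. I gripped it along y to miss the copper disc, then turned 90° so the fingers fitted the rack's gaps. I opened the gripper only after the wrist force showed the spool standing on the worktop.
- **Placement:** The final wrist and scene pictures put the spool at x 0.636–0.640, y -0.249 to -0.252 m, about 3 mm or less from the bay centre (0.639, -0.250). Its top slope is about 0 and its top height is right for standing on the worktop.
- **Other spools:** In the top camera, red and grey read within about 1 mm of where they started. The gripper is open and about 0.2 m clear.
- **Disagreements:**
  - The top camera gave y -0.236 for the placed spool, because it saw only part of it.
  - The last wrist reading came out about 5 mm low and shifted, because the arm was still settling.
  - The grip opening read 0.58 where 55 mm flanges would suggest 0.65. The hold was still firm and level.

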